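# Slide a tee coupon under the sprung clips of a weld jig

### The arm

A 6-joint arm with a two-finger parallel gripper is mounted at the origin on the work surface. World frame = base frame: x ahead of the robot, y to its left, z up, the work surface at z = 0. Lengths are in m, angles in rad, forces in N, time in s.
With the tool pointing down it reaches from about 0.3 to 0.75 m from the base axis. Payload 8.5 kg.
Tool frame: the origin (TCP) lies at the centre of the arm's flange, where the gripper is bolted on; the fingertips stand 166 mm ahead of it and the grasp point (between the pads) lies 147 mm ahead of it (env.tcp_to_tips is the distance from the TCP to the fingertips, in m); z points along the fingers, y is the direction in which the jaws open and shut (so a half turn about z gives the same grasp; the last joint's range is limited). The gripper opens to 88 mm and grips with 3 to 60 N. Pads are 18 mm wide; open, the fingers measure 123 mm over their backs; the gripper's body (75 mm by 187 mm) begins 45 mm behind the grasp point.
Start: joints at [-1.484, 0.381, 1.297, -0, 1.464, -0.215], TCP at [0.163, -0.525, 0.405] pointing down, gripper open.
Joint ranges: [-3.11, 3.11], [-0.89, 2.33], [0.22, 2.48], [-1.42, 4.56], [0.17, 2.85], [-2.88, 2.88]. Speed limits (rad/s): [2.39, 2.39, 3.14, 3.14, 3.14, 3.14].

### API

Orientations are given as a unit quaternion [w, x, y, z].
In Python, from rig import env gives the robot as it stands.
- The arm moves only by the tool jog_arm, never from a script. Its argument "targets" is a list of rows, each a list of 5 numbers: the shift along the tool's x, y, z in cm, then the turn about the tool's z in rad, then the closure, from -1 (fully open) to 1 (shut). In form: [[dx, dy, dz, twist, claw], ...]. A call has 1 to 20 rows; each row shifts and turns the commanded pose from where the row before left it, along the tool's axes as they then stand; what a row does not reach is not made up. A row lasts 1/8 s, in which the tool goes at most 62.5 mm and 10.7 degrees, less where a joint would pass 70% of its speed; a pose out of reach is approached as far as the arm can. A call with a gripper value outside its range is refused whole. The fingers move at their own pace and stop on an object; "squeeze" is the grip in N (left out, the last holds). Time passes only in rows, so rows that do not move let the fingers close. It gives the time, the measured TCP pose, the force and the opening at its end, in the units of the state.
- env.sense(): the state, without advancing time (a new reading comes with each control period).
- env.grab_frame(name): name is "side" or "top" or "wrist"; returns the picture (400x640x3 uint8, red, green, blue); there is no depth.
- env.camera_model(name): a dict with "fx", "fy", "cx", "cy" (pixels), "eye" and "rotation" of the camera in the world. Camera axes: x right, y up, looking along -z (the intrinsics and any distortion apply to the point x, -y, -z); pixel columns grow to the right and rows downward; lengths in m; the calibration is good to about 2 mm. A picture is of the moment at which its call begins: read the wrist's pose just before it. camera_model takes no time and is no camera call; for the wrist camera it gives the pose at the moment of the call.
- env.hand_in(): hands the job in, once; it reports no verdict.
The state is a dict: "clock": time; "joint_positions": joint angles; "joint_velocities": joint speeds; "joint_efforts": joint torques, N m; "tcp_pos": TCP position; "orientation": TCP orientation; "contact_force": force on the tool from outside, world axes, zero at the start; "wrist_torque": the same for the moment, N m; "grip_width": opening from 0.0 (shut) to 1.0 (fully open).
Only numpy, scipy, OpenCV 4.12 (cv2) and the standard library are available. Lean on these libraries where they do the work, as an engineer would, in place of code of your own. Each camera call takes 0.05 s, during which the arm holds its last target.

### The job

Take the test coupon with the square tube and the tee-shaped foot, lay it flat on the near, open end of the jig's bed with its wide cross-bar towards the clips, then slide it along the bed under both sprung clips until they have ridden over the cross-bar and snapped down behind it, and let go. Feel for the snap and the stop, because the head that carries them is clamped in a different place every time: push slowly and gently without bearing down, never ram the coupon into the jig or bend the clips right up, and leave everything else on the bench where it is.

Things in the scene. Friction and masses are not known exactly. Their poses are not given: they have to be found in the camera images.
- coupon_center (a point): Steel coupon to load, 300 to 650 g. Square tube 30 x 30 mm, 60 tall, upright on a tee-shaped foot 8 mm thick. Point: on the tube's axis, 38 mm above the underside, 30 below the tube's top; z up, x towards the cross-bar. Neck: 40 mm wide, x -42 to +52. Cross-bar: 80 mm wide (y -40 to +40), x +52 to +88; leading edge at +88. Grip the tube across two opposite sides.
- jig: Jig, fixed to the bench. Origin: underside centre; x is the sliding direction, towards clips and stop; z up. Flat steel bed 280 mm long (x -140 to +140), 130 wide, top at z = 20 mm. Two side rails 6 mm above the bed, inner faces at y = +-44 mm, x -132 to +42. A head with clips and stop is clamped on the far part. Keep coupon-to-jig contact force, all contacts added, under 50 N while sliding.
- lay_point (a point): Point on the bed's top at jig x = -94 mm, y = 0, axes as the jig's: a good place for the tube's axis when laying the coupon down in front of the clips. Slide at 10 to 20 mm/s; faster, the stop is hit too hard. From here it slides 81 to 107 mm along jig x to the stop.
- stop_mid (a point): Point fixed on the bed's top, jig x = 88 mm: MIDDLE of the stop's range, not the stop. The head is clamped s = -13 to +13 mm along x from it, differently each time; s is not measured. Stop bar: 10 mm high, face at 88 mm + s. With the coupon against it the tube's axis is at jig x = s, y near 0. Clip pins: jig x = 98 mm + s, y = +-33, 18 above the bed.
- nose_mid (a point): Point on the bed's top, jig x = 43 mm: MIDDLE of the clip noses' range; real nose centres at 43 mm + s, y = +-33 mm, radius 3.5, 1.5 off the bed, clips 10 wide. Upturned lips reach back to x = 17 mm + s, 13 above the bed. Cross-bar lifts lips (5 to 20 N push, more if the coupon is pressed down), then noses snap behind its rear edge 3 to 8 mm before the stop.
- clip_left (a joint): Angle of the clip at the jig's +y side, rad: 0 down (at rest or snapped behind the cross-bar), about 0.11 riding on top of the 8 mm plate; past 0.4 it is bent.
- clip_right (a joint): The same for the clip at the jig's -y side.
- pipe_coupon: Bystander: a similar coupon, but with a round pipe (40 mm across, 50 mm tall) on a plain rectangular 120 x 75 x 8 mm plate. Origin: underside centre. Not to be moved.
- bored_block: Bystander: 60 mm steel cube with a 22 mm bore from above. Origin: underside centre.
- spray_can: Bystander: upright can, 64 mm across, 170 mm tall. Origin: underside centre.
- wire_brush: Bystander: wire brush lying on the bench.
- hammer: Bystander: hammer lying on the bench.
- offcut: Bystander: bar offcut 50 x 30 x 25 mm. Origin: underside centre.
- pipe_ring: Bystander: short pipe ring, 54 mm across, 30 mm tall. Origin: underside centre.
There are look-alikes about, which are no part of the job. What is shaped like the part that bears coupon_center but green or red is not meant.

How it is judged:
On the way, in this order (a step that is already met when the one before it is completed fails the run):
1. the coupon lies flat on the open end of the bed, cross-bar towards the clips, both clips still down (z of coupon_center in the frame of jig between 0.055 and 0.0605 m and angle between coupon_center's own z axis and vertical below 0.05 rad and angle between the x axis of coupon_center and the x axis of jig, either way round below 0.1 rad and x of coupon_center in the frame of jig between -0.125 and -0.055 m and value of joint each of clip_left, clip_right below 0.05 rad), for 0.1 s.
2. both clips ride on top of the cross-bar together, the coupon flat on the bed (z of coupon_center in the frame of jig between 0.055 and 0.0605 m and angle between coupon_center's own z axis and vertical below 0.05 rad and angle between the x axis of coupon_center and the x axis of jig, either way round below 0.1 rad and value of joint each of clip_left, clip_right above 0.08 rad), for 0.05 s.
At the end, for the whole second after the job is handed in: The coupon lies flat on the bed (within 3 mm, 0.05 rad), its x axis within 0.1 rad of the jig's and its tube axis within 8 mm of the jig's centre line and at jig x between -22 and +16 mm, both clips snapped down behind the cross-bar (each below 0.05 rad), at rest and let go (z of coupon_center in the frame of jig between 0.055 and 0.0605 m and angle between coupon_center's own z axis and vertical below 0.05 rad and angle between the x axis of coupon_center and the x axis of jig, either way round below 0.1 rad and x of coupon_center in the frame of jig between -0.022 and 0.016 m and y of coupon_center in the frame of jig between -0.008 and 0.008 m and value of joint each of clip_left, clip_right below 0.05 rad and linear speed of coupon below 0.01 m/s); the robot touches nothing.
It fails at once if the coupon is pushed against the clips, stop or bed with more than 50 N while it slides home (from jig x = -70 mm on) (contact force between coupon and jig above 50 N and x of coupon_center in the frame of jig above -0.07 m).
It fails at once if a clip is bent up past 0.4 rad (value of joint any of clip_left, clip_right above 0.4 rad).
It fails at once if another thing on the bench is moved more than 15 mm (distance of any of pipe_coupon, bored_block, spray_can, wire_brush, hammer, offcut, pipe_ring from where it was at the start of the episode above 0.015 m).
It also fails if it takes over 64 s, if anything falls off the work surface, if the arm or the gripper's body presses on something with over 40 N, if the wrist force passes 120 N, or if a joint passes its speed limit or range.

## Working session

There is one attempt and no reset: what is moved stays moved. The work goes in short steps, Python scripts to look and compute and a tool call to move; the robot and the scene stay as the last step left them, time stands still between calls to the robot, and variables do not carry over. Pictures are saved under pics/ and viewed, and the job is handed in when it is done.

Besides the shell and the picture viewer there is one more tool, called after "Request:" as name([rows], argument=value, ...), one row to a line, values as JSON. jog_arm: Moves the arm, as the interface text tells. Its arguments: {"type":"object","properties":{"targets":{"type":"array","items":{"type":"array","items":{"type":"number"}}},"squeeze":{"type":"number"}},"required":["targets"]}

```bash
mkdir -p pics; ls; python3 - <<'E'
from rig import env
import cv2,numpy as np
s=env.sense(); print({k:np.round(v,3).tolist() for k,v in s.items()})
for n in ("side","top","wrist"):
    m=env.camera_model(n); print(n,{k:np.round(v,4).tolist() if not isinstance(v,str) else v for k,v in m.items()})
    im=env.grab_frame(n); cv2.imwrite(f"pics/{n}0.png",im[:,:,::-1])
E
```

```text
pics
{'clock': 0.0, 'joint_positions': [-1.484, 0.381, 1.298, -0.0, 1.464, -0.215], 'joint_velocities': [0.001, -0.001, 0.001, 0.001, 0.001, -0.0], 'joint_efforts': [-0.002, -43.794, -22.456, 0.071, 0.035, -0.0], 'tcp_pos': [0.163, -0.525, 0.404], 'orientation': [-0.001, 0.989, 0.15, 0.0], 'contact_force': [-1.022, 1.025, 0.412], 'wrist_torque': [0.06, -0.051, 0.025], 'grip_width': 1.003}
side {'fx': 377.274, 'fy': 377.274, 'cx': 316.3883, 'cy': 202.2393, 'eye': [0.2193, 0.7352, 0.8296], 'rotation': [-0.1333, -0.0641, 0.399, 0.905]}
top {'fx': 411.6155, 'fy': 411.6155, 'cx': 321.4795, 'cy': 205.0769, 'eye': [0.2305, -0.0543, 1.5019], 'rotation': [0.7124, 0.0542, -0.0604, -0.6971]}
wrist {'fx': 336.3507, 'fy': 336.3507, 'cx': 321.862, 'cy': 195.8013, 'eye': [0.2326, -0.5036, 0.3854], 'rotation': [0.7975, -0.1117, 0.0833, -0.5871]}
```

View pics/side0.png

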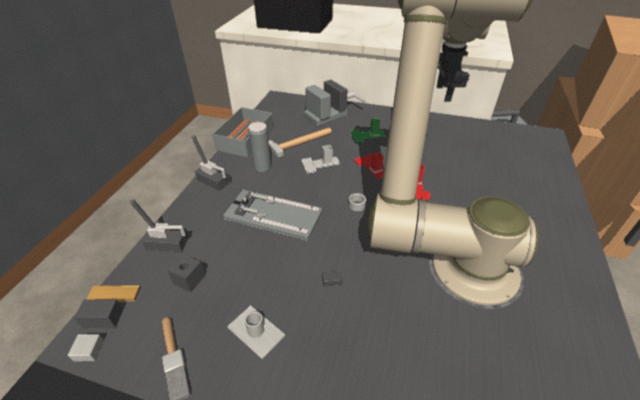

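View pics/top0.png

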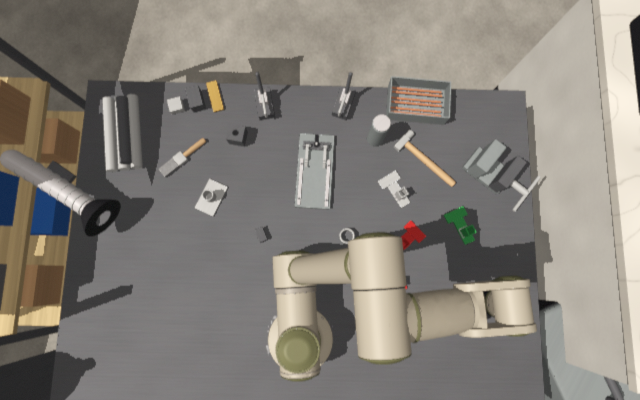

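View pics/wrist0.png

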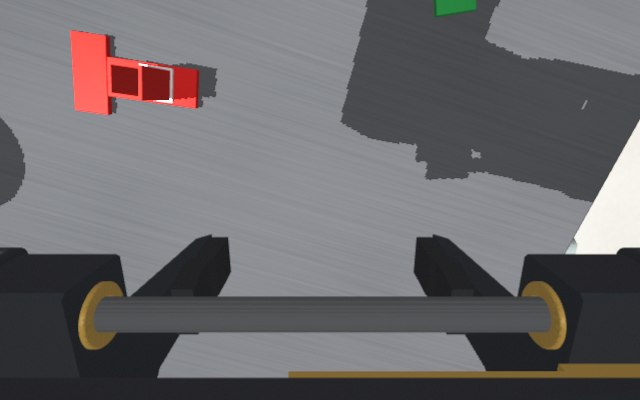

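The side view shows the grey tee coupon at (322,160), with the green one at (370,132) and the red one at (375,165). In the top view the grey one is at (397,188), red at (412,235) and green at (461,224). The jig is at (316,171) with its head at the top of the image, the far side. The grey coupon fits the description, since red and green are excluded. The round pipe on a plate at (211,196) is the pipe_coupon. Next I'll enlarge it to confirm.

```bash
cat > h.py <<'E'
import numpy as np, cv2
from scipy.spatial.transform import Rotation as R
def rot(m):
    q=np.array(m['rotation']); return R.from_quat([q[1],q[2],q[3],q[0]]) if q.size==4 else R.from_matrix(q)
def ray(m,u,v,z):
    d=rot(m).apply([(u-m['cx'])/m['fx'],-(v-m['cy'])/m['fy'],-1.0]); e=np.array(m['eye'])
    return e+d*(z-e[2])/d[2]
def proj(m,p):
    c=rot(m).inv().apply(np.array(p)-m['eye']); return np.array([m['cx']+m['fx']*c[0]/-c[2], m['cy']-m['fy']*c[1]/-c[2]])
def crop(im,x0,y0,x1,y1,k,fn):
    cv2.imwrite(fn,cv2.resize(im[y0:y1,x0:x1],None,fx=k,fy=k,interpolation=cv2.INTER_CUBIC))
E
python3 - <<'E'
from h import *
from rig import env
t=cv2.imread('pics/top0.png'); s=cv2.imread('pics/side0.png')
crop(t,285,125,425,220,5,'pics/topc.png'); crop(s,215,135,355,245,5,'pics/sidec.png')
print({k:v for k,v in env.camera_model('top').items() if k not in('fx','fy','eye','rotation')})
m=env.camera_model('top')
print('base proj',proj(m,[0,0,0]),'coupon',ray(m,397,188,.008),'jig',ray(m,316,171,.02))
E
```

```text
{'cx': 321.4794745286539, 'cy': 205.07691466430936}
base proj [300.12148348 338.64005899] coupon [ 0.54575086 -0.34373016  0.008     ] jig [ 0.60044403 -0.04191616  0.02      ]
```

View pics/topc.png

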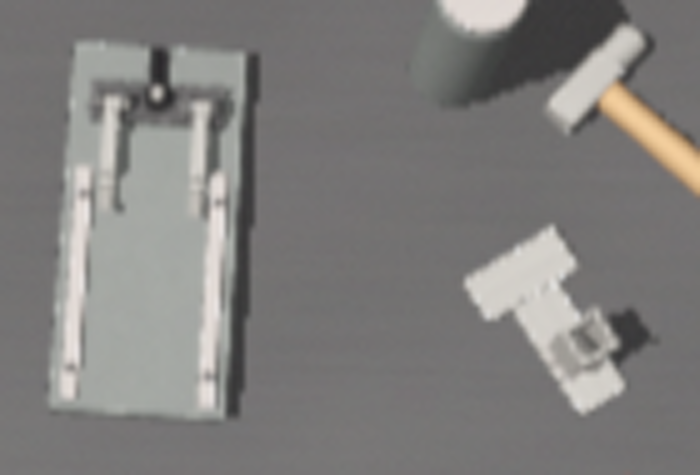

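View pics/sidec.png

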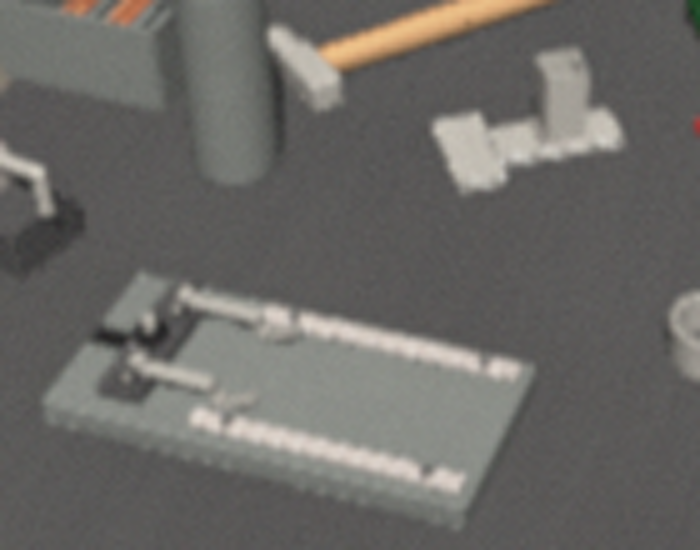

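The crops confirm it: a grey tee foot with an upright square tube at top (397,188). Its cross-bar is at upper left, about (390,179).

```bash
python3 - <<'E'
from h import *
from rig import env
m=env.camera_model('top')
f=lambda a,z:np.array([ray(m,285+u/5-.4,125+v/5-.4,z) for u,v in a])
bar=f([(463,282),(552,225),(578,268),(488,320)],.008); tail=f([(585,415),(626,385)],.008)
print(bar.round(4),tail.round(4))
bc=bar.mean(0); tc=tail.mean(0); d=bc-tc; L=np.hypot(*d[:2]);print('len',L,'exp .112; yaw',np.arctan2(d[1],d[0]))
print('axis',tc+d/L*.042, bc-d/L*.070)
print('bar w',np.linalg.norm(bar[0]-bar[1]),np.linalg.norm(bar[1]-bar[2]))
j=f([(78,40),(258,52),(238,418),(48,405)],.02); print(j.round(4))
c=j.mean(0); d=(j[0]+j[1])/2-(j[2]+j[3])/2; print('jig c',c,'len',np.hypot(*d[:2]),'w',np.linalg.norm(j[0]-j[1]),np.linalg.norm(j[2]-j[3]),'yaw',np.arctan2(d[1],d[0]))
s=env.sense(); q=s['orientation']; r=R.from_quat([q[1],q[2],q[3],q[0]]); print(r.as_matrix().round(3))
w=env.camera_model('wrist'); print('cam in tool',r.inv().apply(w['eye']-np.array(s['tcp_pos'])), (r.inv()*rot(w)).as_matrix().round(3))
E
```

```text
[[ 0.5706 -0.2702  0.008 ]
 [ 0.6158 -0.3369  0.008 ]
 [ 0.5833 -0.356   0.008 ]
 [ 0.5422 -0.2887  0.008 ]] [[ 0.4725 -0.3601  0.008 ]
 [ 0.4956 -0.3906  0.008 ]]
len 0.1127568608005184 exp .112; yaw 0.5862932750140974
axis [ 0.51903156 -0.35209583  0.008     ] [ 0.51966202 -0.35167707  0.008     ]
bar w 0.08051093960327052 0.03770455463690296
[[ 0.7471  0.0208  0.02  ]
 [ 0.741  -0.1145  0.02  ]
 [ 0.4626 -0.1042  0.02  ]
 [ 0.4691  0.0345  0.02  ]]
jig c [ 0.6049455  -0.04083791  0.02      ] len 0.2784898842379645 w 0.13545437916633435 0.13882683619908695 yaw -0.043261047155440206
[[ 0.955  0.297 -0.   ]
 [ 0.297 -0.955  0.001]
 [ 0.    -0.001 -1.   ]]
cam in tool [7.24080400e-02 4.79435140e-06 1.88389248e-02] [[-0.     0.961  0.276]
 [ 1.     0.     0.001]
 [ 0.     0.276 -0.961]]
```

Request:
jog_arm([
  [3,-0.4,0.35,0,-1],
  [3,-0.4,0.35,0,-1],
  [3,-0.4,0.35,0,-1],
  [3,-0.4,0.35,0,-1],
  [3,-0.4,0.35,0,-1],
  [3,-0.4,0.35,0,-1],
  [3,-0.4,0.35,0,-1],
  [3,-0.4,0.35,0,-1],
  [3,-0.4,0.35,0,-1],
  [3,-0.4,0.35,0,-1],
  [3,-0.4,0.35,0,-1],
  [2.8,-0.4,0.35,0,-1],
  [0,0,0,-0.095,-1],
  [0,0,0,-0.095,-1],
  [0,0,0,-0.095,-1],
  [0,0,0,0,-1],
  [0,0,0,0,-1],
], squeeze=45)

```text
clock: 2.28
tcp_pos: [0.491, -0.3729, 0.3626]
orientation: [-0.0, 0.958, 0.288, -0.0]
contact_force: [-0.3, -0.2, -0.2]
grip_width: 1.001
```

```bash
cat > snap.py <<'E'
import sys; from h import *; from rig import env
import json
s=env.sense(); n=sys.argv[1]; m=env.camera_model(n); im=env.grab_frame(n)[:,:,::-1]; cv2.imwrite(f'pics/{sys.argv[2]}.png',im)
json.dump({k:np.array(v).tolist() for k,v in m.items()},open(f'pics/{sys.argv[2]}.json','w'))
q=s['orientation']; r=R.from_quat([q[1],q[2],q[3],q[0]]).as_matrix()
print(s['clock'],np.round(s['tcp_pos'],4),'yaw',np.arctan2(r[1,0],r[0,0]).round(4),'zax',r[:,2].round(4),'F',np.round(s['contact_force'],2),s['grip_width'])
E
python3 snap.py wrist w1
```

```text
2.275 [ 0.491  -0.3729  0.3626] yaw 0.585 zax [-2.e-04  3.e-04 -1.e+00] F [-0.32 -0.18 -0.19] 1.000603290587905
```

View pics/w1.png

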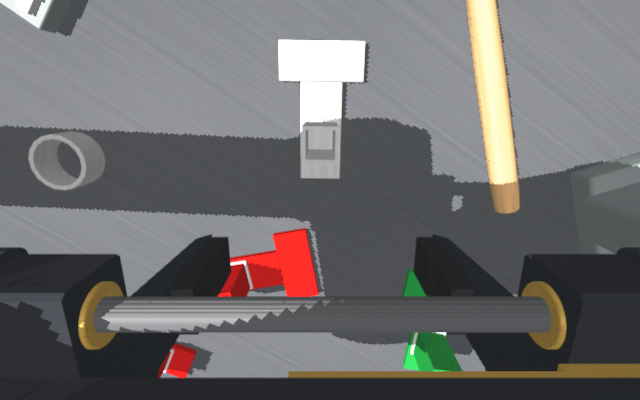

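The wrist view shows the grey tee coupon upright: cross-bar at (279..366, 40..82), tube at (320,140), neck tail at row 178. It's nearly aligned with the tool.

```bash
python3 - <<'E'
from h import *; import json
m=json.load(open('pics/w1.json')); im=cv2.imread('pics/w1.png')
crop(im,260,25,385,190,4,'pics/w1c.png')
g=im.astype(int); mask=((g.min(2)>225)*255).astype(np.uint8)
mask[110:]=0; mask[:, :250]=0; mask[:,400:]=0
c=max(cv2.findContours(mask,0,1)[0],key=cv2.contourArea); b=mask.copy();b[81:]=0
c2=max(cv2.findContours(b,0,1)[0],key=cv2.contourArea); bx=cv2.boxPoints(cv2.minAreaRect(c2)); print(bx)
E
```

```text
[[277.99997   79.999985]
 [277.99997   39.999996]
 [363.99997   40.      ]
 [363.99997   79.999985]]
```

View pics/w1c.png

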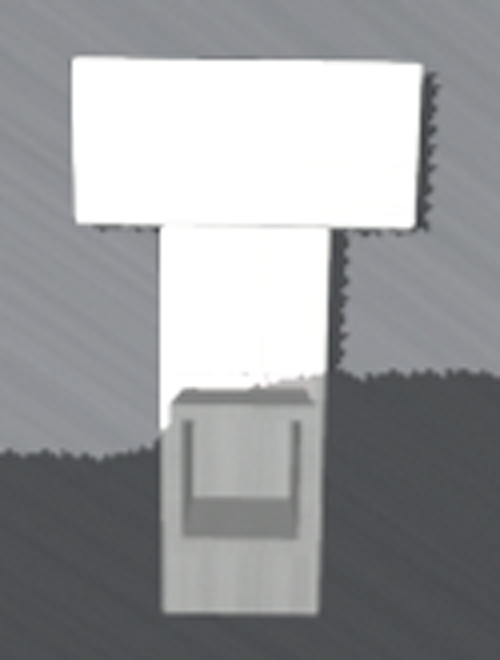

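```bash
python3 - <<'E'
from h import *; import json
m=json.load(open('pics/w1.json'))
f=lambda a,z:np.array([ray(m,260+u/4-.4,25+v/4-.4,z) for u,v in a])
bar=f([(72,57),(422,63),(418,228),(76,223)],.008); tail=f([(162,613),(318,614)],.008)
bc=bar.mean(0); tc=tail.mean(0); d=bc-tc; L=np.hypot(*d[:2]); u=d/L
print('len',L,'yaw',np.arctan2(d[1],d[0]),'bar w',np.linalg.norm(bar[0]-bar[1]),np.linalg.norm(bar[1]-bar[2]),'tail',np.linalg.norm(tail[0]-tail[1]))
e=bar[0]-bar[1];e2=bar[3]-bar[2];print('bar yaws',np.arctan2(-e[0],e[1]),np.arctan2(-e2[0],e2[1]))
ax=[tc+u*.042,bc-u*.07];print('axis',ax)
th=.585;X=np.array([np.cos(th),np.sin(th)]);Y=np.array([np.sin(th),-np.cos(th)])
D=(ax[0]+ax[1])[:2]/2-[.491,-.3729]; print('tool shift',D@X,D@Y)
E
```

```text
len 0.11200469330975685 yaw 0.5679828144345076 bar w 0.0801922895211613 0.0358519888299282 tail 0.039899088114138656
bar yaws 0.568653032919033 0.5706329253623257
axis [array([ 0.52090974, -0.35125566,  0.008     ]), array([ 0.5209137 , -0.35125313,  0.008     ])]
tool shift 0.03689045072379312 -0.001528968051891842
```

Request:
jog_arm([
  [1.2,-0.05,1,0.016,-1],
  [1.2,-0.05,1,0,-1],
  [1.29,-0.05,1,0,-1],
  [0,0,2,0,-1],
  [0,0,2,0,-1],
  [0,0,2,0,-1],
  [0,0,2,0,-1],
  [0,0,2,0,-1],
  [0,0,2,0,-1],
  [0,0,1.5,0,-1],
  [0,0,0.8,0,-1],
  [0,0,0,0,-1],
  [0,0,0,0,-1],
], squeeze=50)

```text
clock: 3.95
tcp_pos: [0.5213, -0.3516, 0.1904]
orientation: [0.001, 0.96, 0.282, 0.0]
contact_force: [0.1, 0.7, 0.5]
grip_width: 1.002
```

```bash
python3 snap.py wrist w2
```

```text
3.95 [ 0.5213 -0.3516  0.1904] yaw 0.5709 zax [ 9.e-04 -9.e-04 -1.e+00] F [0.05 0.67 0.5 ] 1.0018676759585905
```

View pics/w2.png

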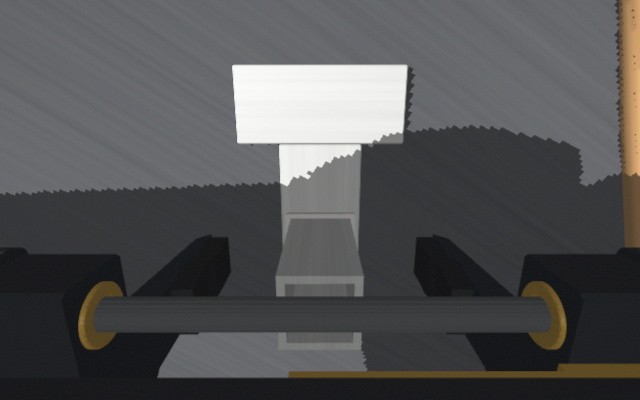

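The tube, at columns 276–363, is centred between the fingers, which show inner tips at 230 and 415. I'll grip it.

Request:
jog_arm([
  [0,0,0,0,1],
  [0,0,0,0,1],
  [0,0,0,0,1],
  [0,0,0,0,1],
  [0,0,0,0,1],
  [0,0,0,0,1],
  [0,0,0,0,1],
  [0,0,0,0,1],
], squeeze=50)

```text
clock: 5.0
tcp_pos: [0.5211, -0.3515, 0.1897]
orientation: [-0.0, 0.96, 0.282, -0.0]
contact_force: [-0.5, -0.1, 0.4]
grip_width: 0.336
```

Request:
jog_arm([
  [0,0,-1,0,1],
  [0,0,-2.5,0,1],
  [0,0,-2.5,0,1],
  [0,0,-2.5,0,1],
  [0,0,-2.5,0.1,1],
  [0,0,-2.5,0.1,1],
  [0,0,-2.5,0.1,1],
  [0,0,-2.5,0.1,1],
  [0,0,-2.5,0.1,1],
  [0,0,-2,0.113,1],
  [0,-3,0,0,1],
  [0,-3,0,0,1],
  [0,-3,0,0,1],
  [0,-3,0,0,1],
  [0,-3,0,0,1],
  [0,0,0,0,1],
  [0,0,0,0,1],
  [0,0,0,0,1],
])

```text
clock: 7.25
tcp_pos: [0.5274, -0.2024, 0.4196]
orientation: [-0.0, 1.0, -0.022, -0.0]
contact_force: [0.7, 0.4, -4.4]
grip_width: 0.333
```

```bash
python3 snap.py wrist w3
```

```text
7.25 [ 0.5274 -0.2024  0.4196] yaw -0.0432 zax [-3.e-04  1.e-04 -1.e+00] F [ 0.66  0.44 -4.41] 0.33296314160007634
```

View pics/w3.png

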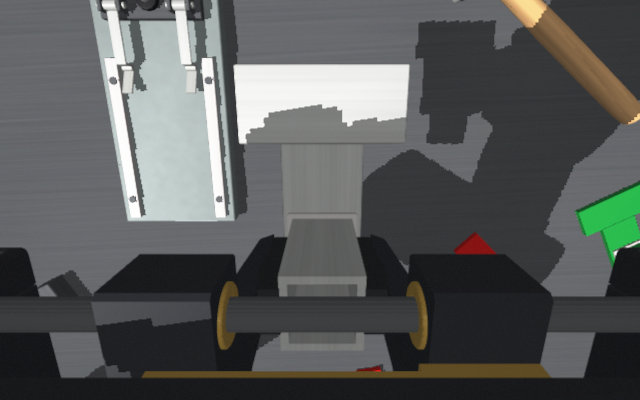

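The jig is at left: near end on row 219, columns 128–236, rails at 132 and 219, clip lips near row 90. The coupon sits unshifted in the jaws. I'll enlarge the jig to measure it.

```bash
python3 - <<'E'
from h import *
im=cv2.imread('pics/w3.png'); crop(im,85,0,245,115,5,'pics/w3a.png'); crop(im,105,120,245,230,5,'pics/w3b.png')
E
```

```text
(no output)
```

View pics/w3a.png

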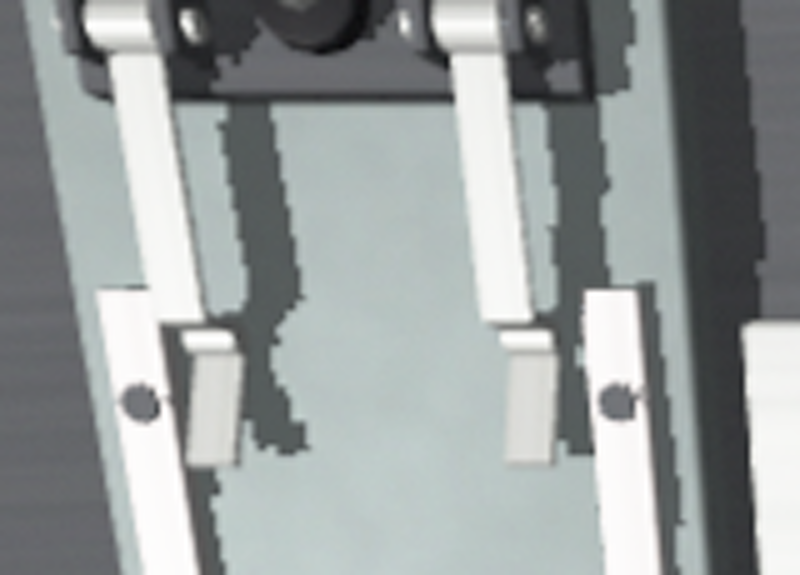

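View pics/w3b.png

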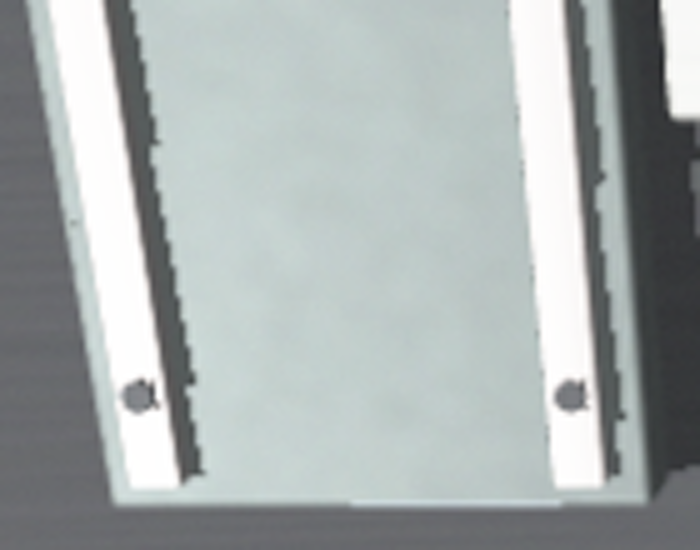

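```bash
python3 - <<'E'
from h import *; import json
m=json.load(open('pics/w3.json'))
A=lambda u,v,z:ray(m,85+u/5-.4,v/5-.4,z)
B=lambda u,v,z:ray(m,105+u/5-.4,120+v/5-.4,z)
nl,nr=B(115,502,.02),B(648,502,.02)
print('near',nl,nr,np.linalg.norm(nl-nr),'exp .130')
s=[A(141,403,.026),A(619,402,.026),B(138,396,.026),B(570,396,.026)]
far=(s[0]+s[1])/2; nea=(s[2]+s[3])/2; d=far-nea
print('screw yaw',np.arctan2(d[1],d[0]),np.linalg.norm(s[0]-s[1]),np.linalg.norm(s[2]-s[3]),np.linalg.norm(d))
e1=A(160,322+0,.026); e2=A(583,290,.026); i1=B(180,487,.026); i2=B(548,487,.026)
print('rail inner near',np.linalg.norm(i1-i2),'exp .088, far end x to near end x', np.linalg.norm(e2-i2),'exp .174')
l1,l2=A(28,20,.02),A(125,570,.02); r1,r2=A(640,0,.02),A(705,570,.02)
for a,b in((l1,l2),(r1,r2),(nr,nl),(e2,i2)): print('edge yaw',np.arctan2((a-b)[1],(a-b)[0]))
e=(nr-nl); print('near-end yaw', np.arctan2(e[0],-e[1]))
for yaw in [np.arctan2(d[1],d[0])]:
    X=np.array([np.cos(yaw),np.sin(yaw)]);Y=np.array([-X[1],X[0]])
    cl=np.mean([((nl+nr)/2)[:2]@Y,far[:2]@Y,nea[:2]@Y]); print('centre y comps',((nl+nr)/2)[:2]@Y,far[:2]@Y,nea[:2]@Y,((i1+i2)/2)[:2]@Y)
    x0a=((nl+nr)/2)[:2]@X+.14; x0b=((i1+i2)/2)[:2]@X+.132; x0c=e2[:2]@X-.042
    print('origin x', x0a,x0b,x0c)
    x0=np.mean([x0a,x0b,x0c]); O=X*x0+Y*cl; print('yaw',yaw,'origin',O,'lay',O-X*.094)
    for p,z,n in(((213,465),.033,'lipL-17'),((530,465),.033,'lipR-17'),((340,98),.03,'stop-88')):
        print(n,(A(*p,z)[:2]-O)@X,(A(*p,z)[:2]-O)@Y)
E
```

```text
near [0.47007399 0.03467304 0.02      ] [ 0.46449848 -0.09348127  0.02      ] 0.12827553106792422 exp .130
screw yaw -0.04452797757529243 0.10091865874158057 0.10046919983146474 0.1306701120067709
rail inner near 0.08694259648247013 exp .088, far end x to near end x 0.17519261699288394 exp .174
edge yaw -0.036777722437397874
edge yaw -0.00550453382178708
edge yaw -1.6142750940107746
edge yaw -0.05520937226072888
near-end yaw -0.04347876721587804
centre y comps -0.008574532585968185 -0.007866173824483114 -0.007866173824483116 -0.007548075856367664
origin x 0.6081319314723936 0.6061003588163907 0.6073284267471605
yaw -0.04452797757529243 origin [ 0.6062244  -0.03512213] lay [ 0.51231757 -0.03093789]
lipL-17 0.007246357454059053 0.033610526063763316
lipR-17 0.00730624704253458 -0.032695071724888336
stop-88 0.07727677915533965 -0.0011845478476035936
```

Sizes match what's given: bed 128 (130 expected), rails 87 (88) and 175 (174). The two yaw estimates agree at -0.044. The jig origin is (0.606,-0.035). The lips put s at about -10 mm and the stop bar agrees. Next I move over the lay point and stop about 15 mm above the bed to check.

Request:
jog_arm([
  [-0.45,-2.85,0,0.001,1],
  [-0.44,-2.85,0,0,1],
  [-0.44,-2.84,0,0,1],
  [-0.44,-2.84,0,0,1],
  [-0.44,-2.84,0,0,1],
  [-0.44,-2.84,0,0,1],
  [0,0,2,0,1],
  [0,0,2.5,0,1],
  [0,0,2.5,0,1],
  [0,0,2.5,0,1],
  [0,0,2.5,0,1],
  [0,0,2.5,0,1],
  [0,0,2.0,0,1],
  [0,0,1.5,0,1],
  [0,0,1.0,0,1],
  [0,0,0.5,0,1],
  [0,0,0,0,1],
  [0,0,0,0,1],
])

```text
clock: 9.55
tcp_pos: [0.5085, -0.0301, 0.2252]
orientation: [0.0, 1.0, -0.022, 0.0]
contact_force: [-0.2, 0.2, -4.0]
grip_width: 0.335
```

```bash
python3 snap.py wrist w4; python3 snap.py side s4; python3 - <<'E'
from h import *
im=cv2.imread('pics/s4.png'); crop(im,215,150,355,250,5,'pics/s4c.png')
E
```

```text
9.55 [ 0.5085 -0.0301  0.2252] yaw -0.0433 zax [ 1.e-03 -3.e-04 -1.e+00] F [-0.19  0.18 -3.97] 0.3345203796351554
9.6 [ 0.5085 -0.0301  0.2252] yaw -0.0431 zax [ 9.e-04 -3.e-04 -1.e+00] F [-1.08  0.41 -3.41] 0.33235951612704484
```

View pics/w4.png

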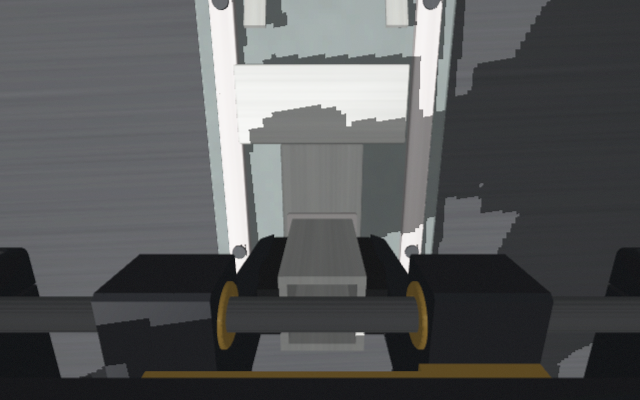

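View pics/s4c.png

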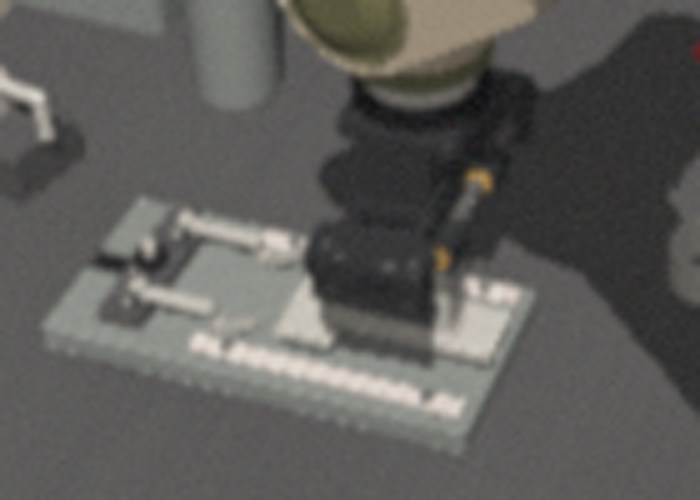

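In the wrist view the rail screws at columns 239/411 and 220/431 centre on 325, while the coupon centres on 321.5. So the coupon is about 1.8 mm towards +y. Yaw is aligned. I'll shift it and lower slowly.

Request:
jog_arm([
  [0,0.09,0.3,0,1],
  [0,0.09,0.4,0,1],
  [0,0,0.4,0,1],
  [0,0,0.2,0,1],
  [0,0,0.1,0,1],
  [0,0,0,0,1],
])

```text
clock: 10.4
tcp_pos: [0.5083, -0.0319, 0.2107]
orientation: [-0.0, 1.0, -0.022, -0.0]
contact_force: [-0.4, -0.8, -5.0]
grip_width: 0.334
```

Request:
jog_arm([
  [0,0,0.05,0,1],
  [0,0,0,0,1],
])

```text
clock: 10.65
tcp_pos: [0.5083, -0.0319, 0.2103]
orientation: [0.0, 1.0, -0.022, 0.0]
contact_force: [0.4, -0.2, -4.2]
grip_width: 0.338
```

Request:
jog_arm([
  [0,0,0.04,0,1],
  [0,0,0,0,1],
])

```text
clock: 10.9
tcp_pos: [0.5083, -0.0319, 0.2099]
orientation: [0.0, 1.0, -0.022, 0.0]
contact_force: [0.3, 0.5, -5.1]
grip_width: 0.334
```

Request:
jog_arm([
  [0,0,0.04,0,1],
  [0,0,0,0,1],
])

```text
clock: 11.15
tcp_pos: [0.5083, -0.0319, 0.2097]
orientation: [0.0, 1.0, -0.022, 0.0]
contact_force: [-1.8, 0.1, 1.2]
grip_width: 0.331
```

Touchdown: Fz went from -4.4 to +1.2. I'll let go briefly so the coupon settles flat without preload, then re-grip.

Request:
jog_arm([
  [0,0,0,0,0.1],
  [0,0,0,0,0.1],
  [0,0,0,0,0.1],
  [0,0,0,0,0.1],
])

```text
clock: 11.65
tcp_pos: [0.5083, -0.0319, 0.2095]
orientation: [0.0, 1.0, -0.022, 0.0]
contact_force: [-0.1, -0.0, 0.2]
grip_width: 0.455
```

```bash
python3 snap.py wrist w5
```

```text
11.65 [ 0.5083 -0.0319  0.2095] yaw -0.0432 zax [ 2.e-04 -0.e+00 -1.e+00] F [-0.13 -0.02  0.2 ] 0.4554462826261372
```

View pics/w5.png

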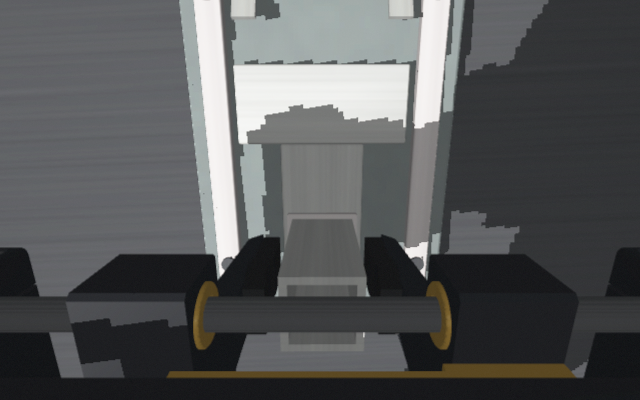

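The coupon lies flat between the rails, bar columns 234–409 between rail inner edges of about 226 and 417. The lips, at 231–255 and 389–413, are centred on it too. I'll re-grip.

Request:
jog_arm([
  [0,0,0,0,1],
  [0,0,0,0,1],
  [0,0,0,0,1],
  [0,0,0,0,1],
  [0,0,0,0,1],
], squeeze=40)

```text
clock: 12.32
tcp_pos: [0.5083, -0.0319, 0.2094]
orientation: [0.0, 1.0, -0.022, 0.0]
contact_force: [0.6, -0.0, -0.6]
grip_width: 0.335
```

Request:
jog_arm([
  [0.08,0,0,0,1],
  [0.15,0,0,0,1],
  [0.18,0,0,0,1],
  [0.18,0,0,0,1],
  [0.18,0,0,0,1],
])

```text
clock: 12.95
tcp_pos: [0.516, -0.0322, 0.2095]
orientation: [-0.0, 1.0, -0.022, -0.0]
contact_force: [-4.1, -0.2, 3.4]
grip_width: 0.34
```

Request:
jog_arm([
  [0.15,0,-0.02,0,1],
  [0.15,0,0,0,1],
  [0.15,0,0,0,1],
  [0.15,0,0,0,1],
  [0.15,0,0,0,1],
])

```text
clock: 13.58
tcp_pos: [0.5236, -0.0325, 0.2095]
orientation: [-0.0, 1.0, -0.022, -0.0]
contact_force: [0.4, -0.6, -2.7]
grip_width: 0.338
```

Request:
jog_arm([
  [0.15,0,0,0,1],
  [0.15,0,0,0,1],
  [0.15,0,0,0,1],
  [0.15,0,0,0,1],
])

```text
clock: 14.08
tcp_pos: [0.5296, -0.0328, 0.2096]
orientation: [-0.0, 1.0, -0.022, -0.0]
contact_force: [0.7, 0.4, -4.1]
grip_width: 0.339
```

Request:
jog_arm([
  [0.15,0,0.01,0,1],
  [0.15,0,0,0,1],
  [0.15,0,0,0,1],
  [0.15,0,0,0,1],
])

```text
clock: 14.58
tcp_pos: [0.5356, -0.033, 0.2096]
orientation: [0.0, 1.0, -0.022, 0.0]
contact_force: [0.7, -0.2, -4.1]
grip_width: 0.338
```

Request:
jog_arm([
  [0.15,0,0,0,1],
  [0.15,0,0,0,1],
  [0.15,0,0,0,1],
])

```text
clock: 14.95
tcp_pos: [0.5398, -0.0332, 0.2095]
orientation: [-0.0, 1.0, -0.022, -0.0]
contact_force: [-3.9, -0.1, -2.2]
grip_width: 0.335
```

Request:
jog_arm([
  [0.15,0,0,0,1],
  [0.15,0,0,0,1],
  [0.15,0,0,0,1],
])

```text
clock: 15.32
tcp_pos: [0.5444, -0.0334, 0.2095]
orientation: [-0.0, 1.0, -0.022, -0.0]
contact_force: [-5.3, 0.7, -0.8]
grip_width: 0.336
```

Lip contact shows as Fx around -5. Continuing slowly.

Request:
jog_arm([
  [0.15,0,0,0,1],
  [0.15,0,0,0,1],
  [0.15,0,0,0,1],
])

```text
clock: 15.7
tcp_pos: [0.5487, -0.0336, 0.2096]
orientation: [-0.0, 1.0, -0.022, -0.001]
contact_force: [-7.0, -0.1, 0.6]
grip_width: 0.334
```

Request:
jog_arm([
  [0.15,0,0,0,1],
  [0.15,0,0,0,1],
  [0.15,0,0,0,1],
])

```text
clock: 16.08
tcp_pos: [0.5537, -0.0339, 0.2095]
orientation: [0.0, 1.0, -0.022, 0.0]
contact_force: [-2.6, 0.4, -3.0]
grip_width: 0.335
```

Request:
jog_arm([
  [0.15,0,0,0,1],
  [0.15,0,0,0,1],
  [0.15,0,0,0,1],
])

```text
clock: 16.45
tcp_pos: [0.558, -0.034, 0.2095]
orientation: [0.0, 1.0, -0.022, 0.0]
contact_force: [-2.6, 0.2, -3.4]
grip_width: 0.333
```

```bash
python3 snap.py wrist w6
```

```text
16.45 [ 0.558  -0.034   0.2095] yaw -0.0432 zax [ 1.e-04 -0.e+00 -1.e+00] F [-2.63  0.23 -3.38] 0.332951276551152
```

View pics/w6.png

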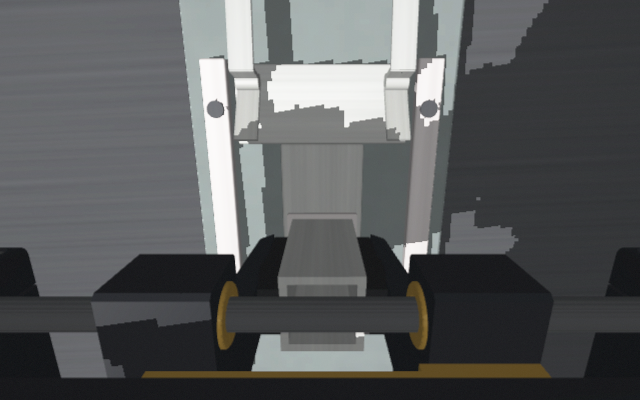

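Both clips ride on the cross-bar: noses at (245,80) and (397,80), symmetric about the coupon, which hasn't moved in the jaws. Continuing.

Request:
jog_arm([
  [0.15,0,0,0,1],
  [0.15,0,0,0,1],
  [0.15,0,0,0,1],
  [0.15,0,0,0,1],
])

```text
clock: 17.0
tcp_pos: [0.564, -0.0343, 0.2095]
orientation: [-0.0, 1.0, -0.022, 0.0]
contact_force: [-2.4, 0.6, -3.2]
grip_width: 0.334
```

Request:
jog_arm([
  [0.15,0,0,0,1],
  [0.15,0,0,0,1],
  [0.15,0,0,0,1],
  [0.15,0,0,0,1],
])

```text
clock: 17.5
tcp_pos: [0.57, -0.0346, 0.2096]
orientation: [0.0, 1.0, -0.022, 0.0]
contact_force: [-1.6, -0.4, -3.6]
grip_width: 0.342
```

Request:
jog_arm([
  [0.15,0,0,0,1],
  [0.15,0,0,0,1],
  [0.15,0,0,0,1],
  [0.15,0,0,0,1],
])

```text
clock: 18.0
tcp_pos: [0.576, -0.0348, 0.2095]
orientation: [-0.0, 1.0, -0.022, -0.0]
contact_force: [-1.8, 0.7, -3.1]
grip_width: 0.334
```

Request:
jog_arm([
  [0.15,0,0,0,1],
  [0.15,0,0,0,1],
  [0.15,0,0,0,1],
  [0.15,0,0,0,1],
])

```text
clock: 18.5
tcp_pos: [0.582, -0.0351, 0.2096]
orientation: [-0.0, 1.0, -0.022, 0.0]
contact_force: [-2.1, 0.1, -3.6]
grip_width: 0.345
```

Request:
jog_arm([
  [0.15,0,0,0,1],
  [0.15,0,0,0,1],
])

```text
clock: 18.75
tcp_pos: [0.585, -0.0352, 0.2095]
orientation: [-0.0, 1.0, -0.022, -0.0]
contact_force: [-1.7, 0.1, -3.2]
grip_width: 0.339
```

Request:
jog_arm([
  [0.13,0,0,0,1],
  [0.13,0,0,0,1],
])

```text
clock: 19.0
tcp_pos: [0.5877, -0.0353, 0.2095]
orientation: [0.0, 1.0, -0.022, 0.0]
contact_force: [-0.2, -0.8, -5.2]
grip_width: 0.334
```

Request:
jog_arm([
  [0.13,0,0,0,1],
  [0.13,0,0,0,1],
])

```text
clock: 19.25
tcp_pos: [0.5904, -0.0355, 0.2097]
orientation: [0.0, 1.0, -0.022, 0.001]
contact_force: [2.2, 0.6, -5.0]
grip_width: 0.333
```

Request:
jog_arm([
  [0.13,0,0,0,1],
])

```text
clock: 19.38
tcp_pos: [0.5916, -0.0355, 0.2097]
orientation: [0.0, 1.0, -0.022, 0.0]
contact_force: [-0.3, 0.2, -4.2]
grip_width: 0.337
```

```bash
python3 snap.py wrist w7
```

```text
19.375 [ 0.5916 -0.0355  0.2097] yaw -0.0431 zax [ 4.e-04 -1.e-04 -1.e+00] F [-0.33  0.16 -4.19] 0.33727477769683634
```

View pics/w7.png

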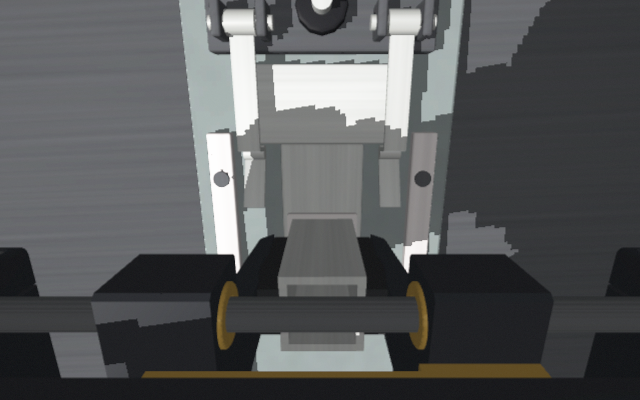

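The snap was felt: Fx flipped from about -2 to +2.2. The picture shows both noses, at (250,155) and (390,155), down behind the cross-bar's rear edge at row 143. A few mm remain to the stop bar at row 52, so I'll feel for it in 1 mm steps.

Request:
jog_arm([
  [0.1,0,0,0,1],
])

```text
clock: 19.55
tcp_pos: [0.5924, -0.0355, 0.2096]
orientation: [0.0, 1.0, -0.022, -0.0]
contact_force: [-0.3, -1.1, -3.5]
grip_width: 0.337
```

Request:
jog_arm([
  [0.1,0,0,0,1],
])

```text
clock: 19.68
tcp_pos: [0.5934, -0.0356, 0.2096]
orientation: [-0.0, 1.0, -0.022, 0.0]
contact_force: [0.6, -0.4, -4.0]
grip_width: 0.334
```

Request:
jog_arm([
  [0.1,0,0,0,1],
])

```text
clock: 19.8
tcp_pos: [0.5944, -0.0356, 0.2096]
orientation: [-0.0, 1.0, -0.022, -0.0]
contact_force: [-0.2, -0.5, -3.6]
grip_width: 0.335
```

Request:
jog_arm([
  [0.07,0,0,0,1],
])

```text
clock: 19.92
tcp_pos: [0.5952, -0.0356, 0.2095]
orientation: [-0.0, 1.0, -0.022, 0.0]
contact_force: [-0.1, 0.4, -3.9]
grip_width: 0.335
```

Request:
jog_arm([
  [0.07,0,0,0,1],
])

```text
clock: 20.05
tcp_pos: [0.5958, -0.0357, 0.2096]
orientation: [-0.0, 1.0, -0.022, 0.0]
contact_force: [0.0, 0.0, -4.5]
grip_width: 0.335
```

Request:
jog_arm([
  [0.05,0,0,0,1],
])

```text
clock: 20.18
tcp_pos: [0.5963, -0.0357, 0.2095]
orientation: [-0.0, 1.0, -0.022, -0.0]
contact_force: [-0.2, 0.6, -4.1]
grip_width: 0.34
```

Request:
jog_arm([
  [0.05,0,0,0,1],
])

```text
clock: 20.3
tcp_pos: [0.5965, -0.0357, 0.2096]
orientation: [-0.0, 1.0, -0.022, -0.001]
contact_force: [-4.6, -0.2, -0.7]
grip_width: 0.337
```

Request:
jog_arm([
  [0.05,0,0,0,1],
])

```text
clock: 20.42
tcp_pos: [0.5967, -0.0357, 0.2096]
orientation: [-0.0, 1.0, -0.022, -0.001]
contact_force: [-8.5, -0.3, 1.8]
grip_width: 0.335
```

Request:
jog_arm([
  [0.05,0,0,0,1],
])

```text
clock: 20.55
tcp_pos: [0.5969, -0.0357, 0.2097]
orientation: [-0.0, 1.0, -0.022, -0.002]
contact_force: [-11.1, 0.5, 4.1]
grip_width: 0.332
```

Request:
jog_arm([
  [0.05,0,0,0,1],
])

```text
clock: 20.68
tcp_pos: [0.5971, -0.0357, 0.2097]
orientation: [-0.0, 1.0, -0.021, -0.002]
contact_force: [-13.2, 0.2, 4.8]
grip_width: 0.337
```

The stop was felt at TCP x = 0.5965, so s is about -10 as measured. I'll relax the preload, open, check clearance and rise.

Request:
jog_arm([
  [-0.1,0,0,0,1],
  [-0.05,0,0,0,1],
  [0,0,0,0,1],
  [0,0,0,0,-0.2],
  [0,0,0,0,-0.2],
  [0,0,0,0,-0.2],
  [0,0,0,0,-0.2],
  [0,0,0,0,-0.2],
  [0,0,0,0,-0.2],
])

```text
clock: 21.8
tcp_pos: [0.5968, -0.0357, 0.2096]
orientation: [0.0, 1.0, -0.022, 0.0]
contact_force: [0.0, 0.4, 0.2]
grip_width: 0.598
```

```bash
python3 snap.py wrist w8
```

```text
21.8 [ 0.5968 -0.0357  0.2096] yaw -0.0432 zax [ 1.e-04 -0.e+00 -1.e+00] F [0.04 0.42 0.17] 0.5981458677641368
```

View pics/w8.png

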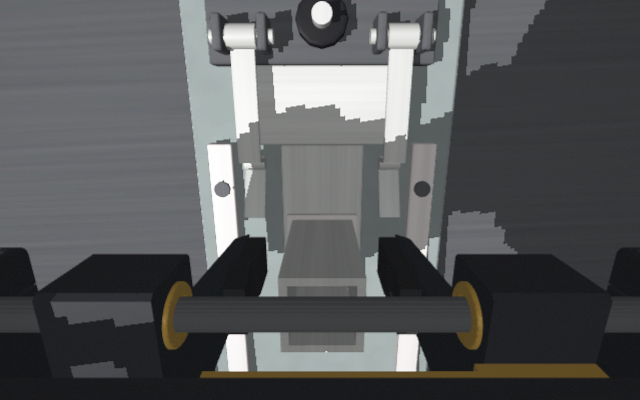

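The fingers are clear of the tube, the cross-bar sits against the stop at row 65, and the noses are behind it. Rising.

Request:
jog_arm([
  [0,0,-0.5,0,-0.2],
  [0,0,-1,0,-0.2],
  [0,0,-2,0,-0.2],
  [0,0,-2.5,0,-0.2],
  [0,0,-2.5,0,-0.2],
  [0,0,-2.5,0,-0.2],
  [0,0,-2.5,0,-0.2],
  [0,0,-2.5,0,-0.2],
  [0,0,-1,0,-0.2],
  [-3,0,0,0,-0.2],
  [-3,0,0,0,-0.2],
  [0,0,0,0,-0.2],
  [0,0,0,0,-0.2],
])

```text
clock: 23.48
tcp_pos: [0.5373, -0.0332, 0.3796]
orientation: [0.0, 1.0, -0.022, 0.0]
contact_force: [0.7, 0.1, 0.7]
grip_width: 0.598
```

```bash
python3 snap.py wrist w9;python3 snap.py side s9; python3 - <<'E'
from h import *
im=cv2.imread('pics/s9.png'); crop(im,215,150,355,250,5,'pics/s9c.png')
im=cv2.imread('pics/w9.png'); crop(im,230,0,410,200,3,'pics/w9c.png')
E
```

```text
23.475 [ 0.5373 -0.0332  0.3796] yaw -0.0433 zax [ 4.e-04 -0.e+00 -1.e+00] F [0.73 0.08 0.7 ] 0.5983533650976579
23.525 [ 0.5375 -0.0332  0.3794] yaw -0.0432 zax [ 2.e-04 -0.e+00 -1.e+00] F [0.58 0.79 0.15] 0.5960704693186152
```

View pics/w9c.png

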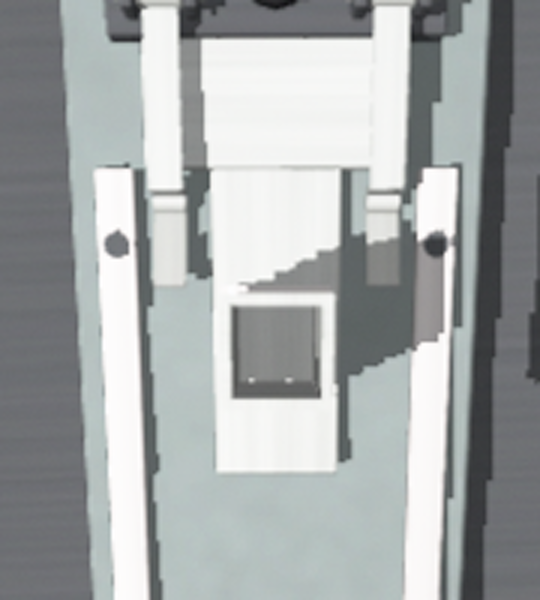

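View pics/s9c.png

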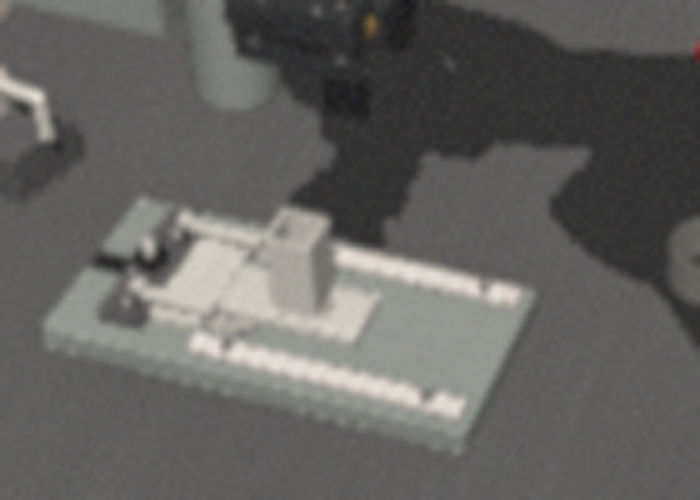

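The coupon lies flat against the stop and centred. Both noses are down behind the bar's rear edge, and the gripper is clear. Handing in.

```bash
python3 -c "
from rig import env
print(env.hand_in())"
```

```text
the job is handed in; nothing more can be done
None
```

The grey tee-foot coupon is loaded in the jig: it lies flat against the stop with both clips snapped down behind its cross-bar. I handed the job in at about 23.6 s of the 64 s allowed; no verdict is reported.

- **Laying:** I gripped it across the tube and set it on the open end of the bed. I let go briefly so it settled flat, then gripped it again.
- **Slide:** I pushed it at about 12 mm/s with roughly 7 N or less of wrist force. The clips rode over both sides of the cross-bar evenly.
- **Snap and stop:** the push force flipped from about -2 N to +2 N at the snap, at TCP x of about 0.590 m. The stop came about 6 mm later, at 0.5965 m, with a peak of 13 N. That puts the head at s ≈ -10 mm, which agrees with my camera measurement of the lips and stop bar.
- **Last checks:** the final pictures show the coupon flat and centred and both clip noses behind the cross-bar. The gripper is open and about 17 cm above the coupon, and the force reading is near zero.
- **Disagreement:** my first wrist-camera fix of the jig's centre line was about 1–2 mm off from the close-up view. I corrected it before laying the coupon.
- **Not checked:** I could not read the clip angles or the coupon-to-jig force directly; both are judged from pictures and wrist force. I kept clear of the other things on the bench but did not measure their positions again at the end.

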